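Open the tile tray of an interlocked sample box

TASK

Get out the tray with the three test tiles: under the clear cover of the wooden sample box, one tray holds the tiles and the other a wooden rib. Slide the squat glaze jar along the bench, upright, until it is out of that tray's way, push the steel latch bar sideways by its tab, all the way over towards the other tray, then hook a fingertip behind the raised lip of the tile tray and draw it out to its stop. Nothing is to be picked up; the tray must not be drawn while the latch still holds it nor run into the jar, and the other tray and everything else stay as they are.

Things in the scene. Friction and masses are not known exactly. Their poses are not given: they have to be found in the camera images.
- sample_box: Fixed plywood box, 165 (x) x 260 mm (y); origin: centre of its underside, on the bench; -x its front, +y its left seen from the robot. Flat clear cover, top 49 mm high, over x -82 to 82 mm. Two trays, centred at y = +64 (left) and -64 mm (right), slide out along -x. Tray fronts: boards 108 mm wide (y), 4 to 48 mm above the bench, outer face at x = -94 mm shut, -194 mm fully out.
- tray_left (a joint): Travel of the left tray (the one at +y of the box), m: 0 shut, 0.100 out at its stop; it stays where it is left; 1 to 2 N moves it slowly. It is blocked after about 2 mm while the latch bar stands in front of it.
- tray_right (a joint): Travel of the right tray (the one at -y of the box), same values.
- lip_left (a point): On the left tray, moves with it: middle of the back face (facing box +x, where a fingertip hooks) of its pull lip, a wooden strip on the tray front's top edge, 62 mm long (y), 10 mm thick. From this point the face runs 10 mm up (top 71 mm above the bench) and 12 mm down to the cover (49 mm high), which lies free behind it, so a fingertip can come down there from above. Axes as the box's.
- lip_right (a point): The same point on the right tray's pull lip.
- latch_bar (a joint): Position of the latch bar, m, + towards the box's +y: from -0.032 to +0.032 (stops). Near 0 it blocks both trays; below -0.026 the left tray is free, above +0.026 the right tray is free, and the other one stays blocked. It stays where it is left; about 1 to 2 N moves it.
- latch_tab (a point): Centre of the latch bar's upright steel tab, moves with the bar: 24 mm (x) x 10 mm (y), 44 to 70 mm above the bench, in front of the tray fronts (x = -108 mm in the box's frame). The bar under it is 68 mm long (y), 32 to 44 mm above the bench. Axes as the box's; either 10 mm-apart side face is free for a fingertip.
- tile_mid: Middle one of the three glazed test tiles (60 x 41 x 14 mm) that lie in a row along x in one tray; origin at the centre of its underside, 17 mm above the bench; its y in the box's frame tells which tray holds the tiles.
- tile_near: The tile nearest the tray's front (59 x 43 x 12 mm), origin at the centre of its underside.
- tile_far: The tile nearest the tray's back (53 x 41 x 12 mm), origin at the centre of its underside.
- rib: Flat wooden rib, 100 x 40 x 8 mm, lying in the other tray.
- glaze_jar: Squat upright screw-capped glaze jar, 53 mm across, 61 mm high, 0.1 to 0.3 kg, loose on the bench in front of the tile tray; origin: centre of its underside. It is out of the way when its centre is over 81 mm left or right of the tile tray's centre line (along the box's y), or nearer the robot than x = -232 mm in the box's frame.
- small_pot: Round stoneware pot, 64 mm across, 59 mm high, standing right of the box; origin at the centre of its underside. To be left alone.
- stick: Boxwood modelling stick, 170 x 13 x 8 mm, lying across the rear half of the clear cover; origin at the centre of its underside. To be left alone.
Things that resemble listed ones, but are neither listed nor needed, are in the scene too. What is shaped like the glaze_jar but blue or purple is not meant.

How it is judged:
By the outcome, as a careful person would: the job done as asked, in the order asked, and still so for the second after the job is handed in, with the robot touching nothing.
It also fails if it takes over 45 s, if anything falls off the work surface, if the arm or the gripper's body presses on something with over 40 N, if the wrist force passes 120 N, or if a joint passes its speed limit or range.

ROBOT

A 6-joint arm with a two-finger parallel gripper is mounted at the origin on the work surface; the furniture and walls round the work are solid. World frame = base frame: x ahead of the robot, y to its left, z up, the work surface at z = 0. Lengths are in m, angles in rad, forces in N, time in s.
With the tool pointing down it reaches from about 0.3 to 0.85 m from the base axis. Payload 4.2 kg.
Tool frame: the origin (TCP) lies midway between the tips of the shut fingers; the grasp point (between the pads) lies 19 mm behind it; z points along the fingers, y is the line along which they close (so a half turn about z gives the same grasp; the last joint's range is limited). The gripper opens to 91 mm and grips with 3 to 60 N. Pads are 32 mm wide; open, the fingers measure 118 mm over their backs; the gripper's body (76 mm by 178 mm) begins 60 mm behind the grasp point.
Start: joints at [-1.345, 0.32, 1.565, -0, 1.257, -0.02], TCP at [0.14, -0.558, 0.214] pointing down, gripper open.
Joint ranges: [-3.11, 3.11], [-0.84, 2.01], [0.21, 2.61], [-1.34, 4.49], [0.05, 2.63], [-2.56, 2.56]. Speed limits (rad/s): [2.57, 2.57, 3.14, 3.14, 3.14, 3.14].

INTERFACE

Orientations are given as a unit quaternion [x, y, z, w].
In Python, from rig import sense, camera, finish_job, recognise, masks_of gives the robot as it stands.
- The arm moves only by the tool step_arm, never from a script. Its argument "series" is text: rows parted by semicolons, each of 7 numbers parted by spaces: the shift along the tool's x, y, z in m, then the turn, a rotation vector about the tool's x, y, z in rad, then the opening in per cent of the stroke, from 0 (shut) to 100 (fully open). In form: x y z rx ry rz hand; .... A call has 1 to 5 rows; each row is the pose to reach, as a shift and turn from the pose commanded when the call began, along the tool's axes at that moment; what a row does not reach only later rows make up. A row lasts 1/10 s, in which the tool goes at most 50 mm and 8.59 degrees, less where a joint would pass 70% of its speed; a pose out of reach is approached as far as the arm can. A call with a gripper value outside its range is refused whole. The fingers move at their own pace and stop on an object; the grip force is fixed at half the most. Time passes only in rows, so rows that repeat a pose let the fingers close. It gives the time, the measured TCP pose, the force, the opening and the grip force at its end, in the units of the state.
- sense(): the state, without advancing time (a new reading comes with each control period).
- camera(name): name is "side" or "top" or "wrist"; returns a dict with "pixels" (480x640x3 uint8, blue, green, red), "range_z" (480x640 float32, m along the optical axis (not along the pixel's ray), 0 where there is no reading), "fx", "fy", "cx", "cy" (pixels), "dist" ([k1, k2, p1, p2, k3] as OpenCV has them; the pictures are not rectified), "extrinsics" (4x4, takes a point from camera to world coordinates). Camera axes: x right, y down, z forward; pixel columns grow to the right and rows downward; lengths in m; the calibration is good to about 2 mm. A picture is of the moment at which its call begins.
- finish_job(): hands the job in; it is judged then, once.
Trained networks look in a picture, given as the dict that the camera call returned (one of the last four; its "shot" number tells which), for a name from the list of things; names that differ only in an ending like _2 or _b are one class to them, and where a whole thing is asked for, a point or a joint stands for the part that bears it (a point fixed in the world has none). Each returns a list of dicts, best first, with "p" (0 to 1); they miss things now and then, are a little off and sometimes report something else, mostly with a low value. They report only what shows in the picture. A call takes as long as a camera call. They do not tell look-alikes from the thing itself.
- recognise(target, picture): "centre" ([column, row] in pixels, amid what is visible of it).
- masks_of(target, picture): "region" (480x640 bool, what is visible of it) and "centre" ([column, row] in pixels, amid what is visible of it).
The state is a dict: "time_s": time; "q": joint angles; "qvel": joint speeds; "tau": joint torques, N m; "tool_pos": TCP position; "eef_rot": TCP orientation; "ft_force": force on the tool from outside, world axes, zero at the start; "moment": the same for the moment, N m; "gripper_width": finger opening in m; "gripper_force": force on a finger pad.
Only numpy, scipy, OpenCV 4.12 (cv2) and the standard library are available. Lean on these libraries where they do the work, as an engineer would, in place of code of your own. Each camera call takes 0.05 s, during which the arm holds its last target. There are 200 camera calls.

## Working session

There is one attempt and no reset: what is moved stays moved. The work goes in short steps, Python scripts to look and compute and a tool call to move; the robot and the scene stay as the last step left them, time stands still between calls to the robot, and variables do not carry over. Pictures are saved under pics/ and viewed, at most 10 in all, crops included, and the job is handed in when it is done.

Besides the shell and the picture viewer there is one more tool, called after "Emit:" by a JSON object that holds its "op" and its "data". step_arm: Moves the arm, as the interface text tells. Its arguments: {"type":"object","properties":{"series":{"type":"string"}},"required":["series"]}

```bash
mkdir -p pics; cat > h.py <<'E'
import numpy as np, cv2
from rig import sense,camera,finish_job,recognise,masks_of
def K(p): return np.array([[p["fx"],0,p["cx"]],[0,p["fy"],p["cy"]],[0,0,1.]])
def pts(p,mask):
    r,c=np.nonzero(mask&(p["range_z"]>0)); z=p["range_z"][r,c]
    u=cv2.undistortPoints(np.stack([c,r],1).astype(float)[:,None],K(p),np.array(p["dist"]))[:,0]
    P=np.c_[u*z[:,None],z]; E=np.array(p["extrinsics"]); return P@E[:3,:3].T+E[:3,3]
E
python3 - <<'E'
from h import *
s=sense(); print(s["time_s"],s["tool_pos"],s["eef_rot"],s["gripper_width"])
for n in("top","side"):
    p=camera(n); cv2.imwrite(f"pics/{n}0.png",p["pixels"])
    for t in("sample_box","lip_left","latch_tab","latch_bar","tile_mid","rib","glaze_jar","small_pot","stick"):
        for m in masks_of(t,p)[:4]:
            P=pts(p,m["region"]); 
            if len(P): print(n,t,round(m["p"],2),np.round(m["centre"]),np.median(P,0).round(3),np.percentile(P,2,0).round(3),np.percentile(P,98,0).round(3))
E
```

```text
0.0 [ 0.13979515 -0.55721325  0.21312242] [ 9.92455592e-01  1.22601333e-01 -8.65960661e-05 -8.96203113e-04] 0.0912048182239424
top sample_box 0.74 [274. 204.] [ 0.587 -0.225  0.049] [ 0.504 -0.351  0.039] [ 0.681 -0.101  0.069]
top lip_left 0.91 [238. 248.] [ 0.512 -0.161  0.049] [ 0.508 -0.211  0.012] [ 0.521 -0.109  0.073]
top latch_tab 0.71 [271. 256.] [ 0.499 -0.22   0.045] [ 0.484 -0.248  0.039] [ 0.505 -0.19   0.073]
top latch_bar 0.81 [272. 258.] [ 0.498 -0.219  0.044] [ 0.482 -0.25   0.036] [ 0.505 -0.186  0.072]
top glaze_jar 0.91 [189. 342.] [ 0.352 -0.082  0.06 ] [ 0.327 -0.102  0.009] [ 0.374 -0.055  0.065]
top glaze_jar 0.8 [244. 349.] [ 0.342 -0.177  0.06 ] [ 0.318 -0.199  0.009] [ 0.364 -0.152  0.065]
top glaze_jar 0.75 [249. 294.] [ 0.436 -0.179  0.06 ] [ 0.413 -0.201  0.014] [ 0.459 -0.154  0.065]
top glaze_jar 0.73 [301. 344.] [ 0.351 -0.271  0.06 ] [ 0.328 -0.296  0.001] [ 0.374 -0.246  0.065]
top small_pot 0.77 [419. 203.] [ 0.601 -0.487  0.043] [ 0.57  -0.515 -0.   ] [ 0.628 -0.457  0.06 ]
top stick 0.64 [274. 177.] [ 0.638 -0.224  0.056] [ 0.628 -0.303  0.052] [
[... 528 characters left out ...]
ide latch_bar 0.16 [359. 290.] [ 0.44  -0.158  0.045] [ 0.416 -0.194  0.004] [ 0.463 -0.149  0.064]
side glaze_jar 0.8 [414. 291.] [ 0.345 -0.157  0.046] [ 0.32  -0.193  0.006] [ 0.368 -0.146  0.064]
side glaze_jar 0.71 [404. 257.] [ 0.356 -0.254  0.045] [ 0.33  -0.289  0.006] [ 0.378 -0.244  0.063]
side glaze_jar 0.69 [362. 285.] [ 0.44  -0.158  0.045] [ 0.416 -0.193  0.005] [ 0.463 -0.149  0.064]
side glaze_jar 0.61 [414. 332.] [ 0.355 -0.061  0.046] [ 0.325 -0.098  0.   ] [ 0.378 -0.05   0.064]
side small_pot 0.91 [290. 196.] [ 0.6   -0.467  0.04 ] [ 0.573 -0.519  0.004] [ 0.63  -0.454  0.061]
side stick 0.81 [254. 257.] [ 0.642 -0.238  0.058] [ 0.633 -0.303  0.054] [ 0.651 -0.183  0.061]
```

View pics/top0.png

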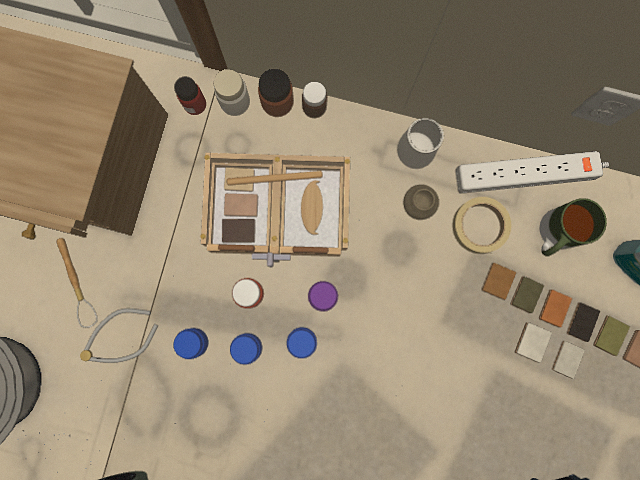

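View pics/side0.png

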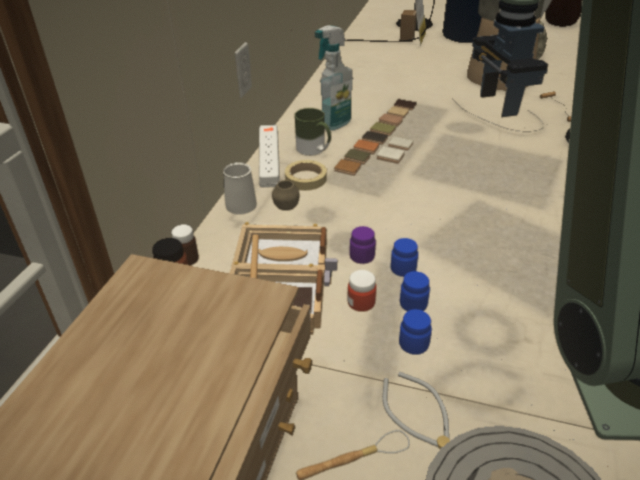

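```bash
python3 - <<'E'
from h import *
p=camera("top")
A=np.ones((480,640),bool); P=pts(p,A)
m=masks_of("sample_box",p)[0]["region"]; B=pts(p,m); B=B[(B[:,2]>.04)]
r=cv2.minAreaRect((B[:,:2]*1000).astype(np.float32)); print("box",r)
def clu(n,c): print(n,len(c),c.mean(0).round(4),c.min(0).round(3),c.max(0).round(3))
for n,lo,hi in(("lipL",-.21,-.11),("lipR",-.345,-.24)):
    c=P[(P[:,2]>.066)&(P[:,2]<.08)&(P[:,0]>.49)&(P[:,0]<.54)&(P[:,1]>lo)&(P[:,1]<hi)]; clu(n,c)
    print(np.polyfit(c[:,1],c[:,0],1), np.percentile(c[:,0],[5,95]),np.percentile(c[:,1],[5,95]))
c=P[(P[:,2]>.064)&(P[:,0]>.47)&(P[:,0]<.508)&(P[:,1]>-.25)&(P[:,1]<-.19)&(P[:,2]<.08)]; clu("tab",c)
c=P[(P[:,2]>.05)&(P[:,2]<.07)&(P[:,0]>.40)&(P[:,0]<.47)&(P[:,1]>-.22)&(P[:,1]<-.13)]; clu("jar",c)
c=P[(P[:,2]>.05)&(P[:,2]<.07)&(P[:,0]>.40)&(P[:,0]<.47)&(P[:,1]>-.36)&(P[:,1]<-.23)]; clu("purple",c)
c=P[(P[:,2]>.05)&(P[:,1]>-.08)&(P[:,0]>.40)&(P[:,1]<.2)]; clu("cab",c)
c=P[(P[:,2]>.01)&(P[:,1]>-.13)&(P[:,0]>.39)&(P[:,0]<.5)&(P[:,1]<.1)]; clu("leftspace",c) if len(c) else print("free")
for t in("lip_left","lip_right"):
  for m in masks_of(t,p): print(t,m["p"],m["centre"])
E
```

```text
box ((583.3392333984375, -225.00054931640625), (260.73797607421875, 203.37791442871094), 88.2346420288086)
lipL 199 [ 0.5141 -0.1596  0.0699] [ 0.509 -0.189  0.066] [ 0.52  -0.129  0.076]
[0.02230924 0.51768677] [0.50966509 0.51833228] [-0.18520579 -0.13215486]
lipR 198 [ 0.51   -0.2867  0.0702] [ 0.506 -0.317  0.066] [ 0.515 -0.257  0.077]
[0.0195304  0.51564065] [0.50572287 0.51444038] [-0.31375199 -0.2603459 ]
tab 78 [ 0.4933 -0.2173  0.0693] [ 0.482 -0.221  0.065] [ 0.504 -0.212  0.074]
jar 601 [ 0.4365 -0.1762  0.0607] [ 0.414 -0.199  0.051] [ 0.459 -0.152  0.069]
purple 590 [ 0.4307 -0.3084  0.0609] [ 0.408 -0.331  0.052] [ 0.453 -0.286  0.068]
cab 27572 [0.6775 0.0649 0.2114] [ 0.514 -0.08   0.05 ] [0.972 0.195 0.247]
leftspace 15 [0.4032 0.0449 0.011 ] [0.392 0.003 0.01 ] [0.408 0.098 0.012]
lip_left 0.76 [240.3, 248.2]
lip_right 0.73 [309.6, 248.2]
```

```bash
cat >> h.py <<'E'
from scipy.spatial.transform import Rotation as R
def to(target,yaw=None):
    s=sense(); r=R.from_quat(s["eef_rot"]); d=r.inv().apply(np.array(target)-s["tool_pos"])
    x=r.apply([1,0,0]); y0=np.arctan2(x[1],x[0])
    print("t",s["time_s"],"pos",np.round(s["tool_pos"],4),"F",np.round(s["ft_force"],1),"w",s["gripper_width"],"shift",d.round(4),"yaw",y0.round(4),"rz",None if yaw is None else round(y0-yaw,4),"tilt z",r.apply([0,0,1]).round(4))
E
python3 - <<'E'
from h import *
p=camera("top"); P=pts(p,np.ones((480,640),bool))
for a,b in((.5,.55),(.55,.6),(.6,.65),(.65,.7)):
    c=P[(P[:,2]>.08)&(P[:,0]>a)&(P[:,0]<b)&(P[:,1]>-.12)]; print(a,c[:,1].min() if len(c) else None)
E
```

```text
0.5 0.03363620383529492
0.55 0.020096178709987977
0.6 0.007213903781805975
0.65 -0.006636783964325488
```

Emit:
{"op": "step_arm", "data": {"series": "0.03 -0.019 0 0 0 0.05 0; 0.07 -0.045 0 0 0 0.1 0; 0.11 -0.07 0 0 0 0.15 0; 0.15 -0.095 0 0 0 0.2 0; 0.19 -0.12 0 0 0 0.277 0"}}

```text
time_s: 1.75
tool_pos: [0.296, -0.3937, 0.2141]
eef_rot: [1.0, -0.017, 0.0, 0.0]
ft_force: [1.3, -0.3, -0.7]
gripper_width: 0.0539
gripper_force: 0.0
```

```bash
python3 -c "
from h import *
to([.4365,-.243,.213],-.031)"
```

```text
t 1.75 pos [ 0.296  -0.3937  0.2141] F [ 1.3 -0.3 -0.7] w 0.053919956393641846 shift [ 0.1352 -0.1555  0.0011] yaw -0.0345 rz -0.0035 tilt z [ 5.e-04 -5.e-04 -1.e+00]
```

Emit:
{"op": "step_arm", "data": {"series": "0.027 -0.031 0 0 0 0 0; 0.06 -0.068 0 0 0 0 0; 0.09 -0.104 0 0 0 0 0; 0.117 -0.135 0 0 0 0 0; 0.135 -0.155 0 0 0 0 0"}}

```text
time_s: 2.25
tool_pos: [0.4363, -0.2422, 0.2141]
eef_rot: [1.0, -0.015, 0.0, -0.0]
ft_force: [0.3, -0.4, -0.5]
gripper_width: 0.014
gripper_force: 0.0
```

Emit:
{"op": "step_arm", "data": {"series": "0 0 0.045 0 0 0 0; 0 0 0.09 0 0 0 0; 0 0 0.135 0 0 0 0; 0 0 0.17 0 0 0 0; 0 0 0.188 0 0 0 0"}}

```text
time_s: 2.75
tool_pos: [0.4331, -0.2433, 0.0231]
eef_rot: [1.0, -0.016, -0.002, -0.001]
ft_force: [0.4, -0.1, 0.4]
gripper_width: 0.0001
gripper_force: 0.0
```

```bash
python3 - <<'E'
from h import *
to([.4365,-.243,.025],-.031)
p=camera("side"); cv2.imwrite("pics/side1.png",cv2.resize(p["pixels"][170:370,220:500],None,fx=2,fy=2))
E
```

```text
t 2.75 pos [ 0.4331 -0.2433  0.0231] F [ 0.4 -0.1  0.4] w 9.77802557867806e-05 shift [ 0.0034 -0.0004 -0.0019] yaw -0.031 rz -0.0 tilt z [-0.0043  0.0024 -1.    ]
```

View pics/side1.png

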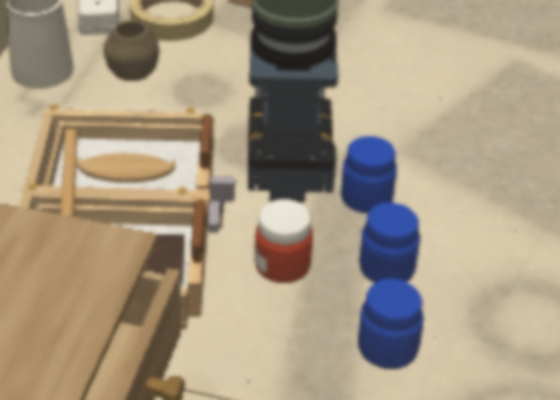

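Emit:
{"op": "step_arm", "data": {"series": "0.003 -0.015 0 0 0 0 0; 0.003 -0.028 0 0 0 0 0; 0.003 -0.04 0 0 0 0 0; 0.003 -0.052 0 0 0 0 0; 0.003 -0.064 0 0 0 0 0"}}

```text
time_s: 3.3
tool_pos: [0.4405, -0.1797, 0.027]
eef_rot: [1.0, -0.015, 0.001, 0.001]
ft_force: [-0.5, -1.7, 1.8]
gripper_width: 0.0005
gripper_force: 1.2
```

```bash
python3 - <<'E'
from h import *
to([.4365,-.092,.025],-.031)
p=camera("side"); P=pts(p,np.ones((480,640),bool))
for m in masks_of("glaze_jar",p):
    Q=pts(p,m["region"]); print(m["p"],m["centre"],np.percentile(Q,2,0).round(3),np.percentile(Q,98,0).round(3))
E
```

```text
t 3.3 pos [ 0.4405 -0.1797  0.027 ] F [-0.5 -1.7  1.8] w 0.0005440037451696329 shift [-0.0066 -0.0876  0.0019] yaw -0.0304 rz 0.0006 tilt z [ 0.0022 -0.0013 -1.    ]
0.74 [361.3, 302.8] [ 0.418 -0.144  0.005] [ 0.465 -0.117  0.064]
0.66 [413.7, 332.4] [ 0.33  -0.094  0.006] [ 0.378 -0.05   0.064]
0.56 [403.1, 255.6] [ 0.329 -0.289  0.005] [ 0.378 -0.243  0.064]
0.38 [317.4, 297.0] [ 0.511 -0.192  0.007] [ 0.525 -0.104  0.073]
```

Emit:
{"op": "step_arm", "data": {"series": "0 -0.012 0 0 0 0 0; 0 -0.024 0 0 0 0 0; 0 -0.036 0 0 0 0 0; 0 -0.048 0 0 0 0 0; 0 -0.06 0 0 0 0 0"}}

```text
time_s: 3.9
tool_pos: [0.4415, -0.1195, 0.0259]
eef_rot: [1.0, -0.016, -0.0, 0.0]
ft_force: [-0.2, -3.1, 1.8]
gripper_width: 0.0006
gripper_force: 1.1
```

Emit:
{"op": "step_arm", "data": {"series": "0 -0.01 0 0 0 0 0; 0 -0.018 0 0 0 0 0; 0 -0.026 0 0 0 0 0; 0 -0.03 0 0 0 0 0; 0 -0.03 0 0 0 0 0"}}

```text
time_s: 4.4
tool_pos: [0.4424, -0.0899, 0.0258]
eef_rot: [1.0, -0.015, -0.0, -0.0]
ft_force: [-0.5, -1.0, 0.2]
gripper_width: 0.0005
gripper_force: 0.2
```

```bash
python3 - <<'E'
from h import *
to([.4365,-.092,.025],-.031)
p=camera("side"); P=pts(p,np.ones((480,640),bool))
for m in masks_of("glaze_jar",p):
    Q=pts(p,m["region"]); print(m["p"],m["centre"],np.percentile(Q,2,0).round(3),np.percentile(Q,98,0).round(3))
E
```

```text
t 4.4 pos [ 0.4424 -0.0899  0.0258] F [-0.5 -1.   0.2] w 0.0005146414269686864 shift [-0.0058  0.0023  0.0008] yaw -0.0308 rz 0.0002 tilt z [-5.e-04  4.e-04 -1.e+00]
0.92 [401.6, 256.9] [ 0.33  -0.29   0.008] [ 0.377 -0.244  0.064]
0.82 [415.2, 289.9] [ 0.319 -0.194  0.003] [ 0.368 -0.146  0.064]
0.77 [414.8, 332.6] [ 0.331 -0.094  0.005] [ 0.377 -0.05   0.064]
0.57 [356.3, 344.7] [ 0.426 -0.055  0.003] [ 0.476 -0.029  0.063]
```

Emit:
{"op": "step_arm", "data": {"series": "0 0.02 0 0 0 0 0; 0 0.025 -0.04 0 0 0 0; 0.005 0.035 -0.085 0 0 0 0; 0.025 0.065 -0.104 0 0 0 0; 0.042 0.089 -0.104 0 0 0 0"}}

```text
time_s: 5.0
tool_pos: [0.4844, -0.1829, 0.1337]
eef_rot: [1.0, -0.016, 0.004, 0.001]
ft_force: [1.5, -0.1, 0.1]
gripper_width: 0.0005
gripper_force: 0.0
```

```bash
python3 - <<'E'
from h import *
to([.482,-.180,.054],-.031)
p=camera("side"); P=pts(p,np.ones((480,640),bool))
m=masks_of("glaze_jar",p)
for m in m:
    Q=pts(p,m["region"]); print(m["p"],m["centre"],np.percentile(Q,2,0).round(3),np.percentile(Q,98,0).round(3))
E
```

```text
t 5.0 pos [ 0.4844 -0.1829  0.1337] F [ 1.5 -0.1  0.1] w 0.0004902768074671425 shift [-0.0032 -0.003   0.0796] yaw -0.0317 rz -0.0007 tilt z [ 0.0076 -0.0028 -1.    ]
0.97 [356.0, 339.6] [ 0.426 -0.084  0.   ] [ 0.476 -0.03   0.064]
0.96 [416.3, 289.7] [ 0.321 -0.191  0.008] [ 0.368 -0.146  0.064]
0.96 [416.1, 334.6] [ 0.33  -0.094  0.005] [ 0.377 -0.05   0.064]
0.84 [365.1, 248.7] [ 0.41  -0.322  0.005] [ 0.458 -0.28   0.063]
0.77 [402.5, 256.7] [ 0.33  -0.29   0.006] [ 0.378 -0.244  0.063]
0.17 [288.8, 195.4] [ 0.573 -0.516  0.008] [ 0.629 -0.454  0.06 ]
```

Emit:
{"op": "step_arm", "data": {"series": "0 0 0.03 0 0 0 0; 0 0 0.06 0 0 0 0; 0 0 0.076 0 0 0 0; 0 0 0.076 0 0 0 0"}}

```text
time_s: 5.5
tool_pos: [0.4788, -0.1795, 0.0512]
eef_rot: [1.0, -0.016, -0.004, -0.002]
ft_force: [-0.7, 0.4, -0.6]
gripper_width: 0.0003
gripper_force: 0.0
```

```bash
python3 - <<'E'
from h import *
to([.482,-.230,.054],-.031)
p=camera("side"); cv2.imwrite("pics/side2.png",cv2.resize(p["pixels"][190:370,220:460],None,fx=3,fy=3))
E
```

```text
t 5.5 pos [ 0.4788 -0.1795  0.0512] F [-0.7  0.4 -0.6] w 0.00027098939656324683 shift [ 0.0047  0.0504 -0.003 ] yaw -0.0316 rz -0.0006 tilt z [-0.0071  0.0031 -1.    ]
```

View pics/side2.png

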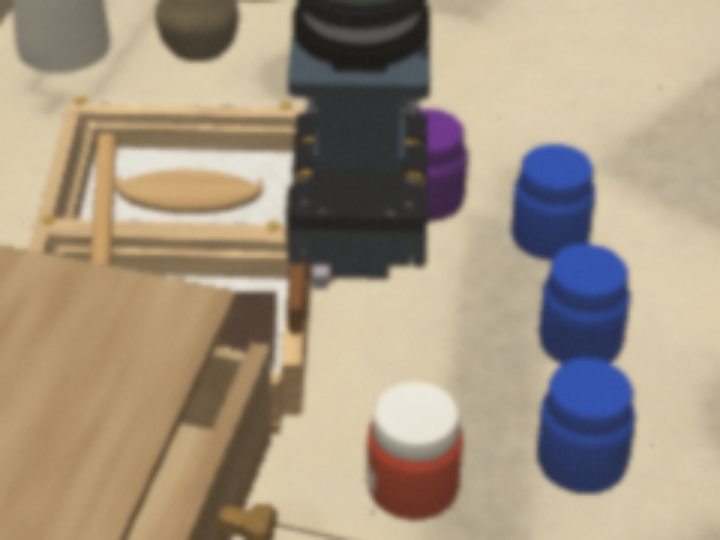

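Emit:
{"op": "step_arm", "data": {"series": "0.002 0.012 0 0 0 0 0; 0.002 0.022 0 0 0 0 0; 0.002 0.03 0 0 0 0 0; 0.002 0.038 0 0 0 0 0; 0.002 0.044 0 0 0 0 0"}}

```text
time_s: 6.05
tool_pos: [0.4826, -0.2259, 0.0544]
eef_rot: [1.0, -0.016, 0.001, 0.0]
ft_force: [0.5, 1.2, 0.7]
gripper_width: 0.0005
gripper_force: 0.6
```

Emit:
{"op": "step_arm", "data": {"series": "0 0.004 0 0 0 0 0; 0 0.007 0 0 0 0 0; 0 0.007 0 0 0 0 0"}}

```text
time_s: 6.35
tool_pos: [0.482, -0.2323, 0.0539]
eef_rot: [1.0, -0.016, -0.0, 0.0]
ft_force: [-0.2, 0.3, -0.3]
gripper_width: 0.0006
gripper_force: 0.0
```

Emit:
{"op": "step_arm", "data": {"series": "0 0.003 0 0 0 0 0; 0 0.006 0 0 0 0 0; 0 0.006 0 0 0 0 0"}}

```text
time_s: 6.65
tool_pos: [0.4818, -0.2381, 0.0538]
eef_rot: [1.0, -0.016, -0.0, 0.0]
ft_force: [-0.0, 0.1, 0.8]
gripper_width: 0.0004
gripper_force: 0.0
```

```bash
python3 - <<'E'
from h import *
p=camera("side"); P=pts(p,np.ones((480,640),bool))
for m in masks_of("latch_bar",p)+masks_of("latch_tab",p):
    Q=pts(p,m["region"]); print(m["p"],m["centre"],np.percentile(Q,2,0).round(3),np.percentile(Q,98,0).round(3))
p=camera("top"); 
for m in masks_of("latch_bar",p)+masks_of("latch_tab",p):
    Q=pts(p,m["region"]); print("top",m["p"],m["centre"],np.percentile(Q,2,0).round(3),np.percentile(Q,98,0).round(3))
E
```

```text
0.47 [327.9, 263.6] [ 0.498 -0.253  0.035] [ 0.508 -0.219  0.053]
0.44 [327.0, 264.5] [ 0.498 -0.252  0.038] [ 0.506 -0.219  0.047]
```

Emit:
{"op": "step_arm", "data": {"series": "0 0.004 0 0 0 0 0; 0 0.008 0 0 0 0 0; 0 0.008 0 0 0 0 0"}}

```text
time_s: 7.25
tool_pos: [0.4818, -0.2394, 0.054]
eef_rot: [1.0, -0.018, -0.001, -0.006]
ft_force: [3.9, 23.5, 6.8]
gripper_width: 0.0005
gripper_force: 11.6
```

Emit:
{"op": "step_arm", "data": {"series": "0 -0.025 0 0 0 0 0; 0 -0.03 -0.03 0 0 0 0; 0.005 -0.035 -0.075 0 0 0 0; 0.034 -0.065 -0.08 0 0 0 0; 0.062 -0.088 -0.08 0 0 0 0"}}

```text
time_s: 7.75
tool_pos: [0.5483, -0.1597, 0.1366]
eef_rot: [1.0, -0.016, 0.003, 0.001]
ft_force: [0.3, -0.0, -0.2]
gripper_width: 0.0007
gripper_force: 0.0
```

```bash
python3 - <<'E'
from h import *
to([.546,-.160,.055],-.031)
for n in("top","side"):
  p=camera(n); P=pts(p,np.ones((480,640),bool))
  for m in masks_of("latch_bar",p)+masks_of("lip_left",p):
    Q=pts(p,m["region"]); print(n,m["p"],m["centre"],np.percentile(Q,2,0).round(3),np.percentile(Q,98,0).round(3))
E
```

```text
t 7.75 pos [ 0.5483 -0.1597  0.1366] F [ 0.3 -0.  -0.2] w 0.0007091040628368163 shift [-0.0027  0.0003  0.0816] yaw -0.0323 rz -0.0013 tilt z [ 0.0051 -0.0016 -1.    ]
top 0.74 [290.1, 256.9] [ 0.484 -0.284  0.037] [ 0.505 -0.223  0.072]
top 0.75 [247.0, 249.5] [ 0.508 -0.213  0.006] [ 0.519 -0.132  0.073]
top 0.49 [303.5, 209.5] [ 0.498 -0.352  0.03 ] [ 0.68  -0.156  0.071]
side 0.61 [329.4, 255.6] [ 0.483 -0.257  0.038] [ 0.506 -0.221  0.072]
side 0.96 [318.8, 299.4] [ 0.511 -0.197  0.007] [ 0.526 -0.104  0.073]
```

Emit:
{"op": "step_arm", "data": {"series": "0 0 0.035 0 0 0 0; 0 0 0.06 0 0 0 0; 0 0 0.07 0 0 0 0; 0 0 0.076 0 0 0 0; 0 0 0.077 0 0 0 0"}}

```text
time_s: 8.55
tool_pos: [0.5463, -0.1603, 0.057]
eef_rot: [1.0, -0.016, -0.0, 0.0]
ft_force: [0.3, 0.2, 0.0]
gripper_width: 0.0005
gripper_force: 0.0
```

Emit:
{"op": "step_arm", "data": {"series": "-0.006 0 0 0 0 0 0; -0.012 0 0 0 0 0 0; -0.018 0 0 0 0 0 0; -0.024 0 0 0 0 0 0; -0.03 0 0 0 0 0 0"}}

```text
time_s: 9.05
tool_pos: [0.5165, -0.159, 0.0576]
eef_rot: [1.0, -0.016, 0.001, 0.0]
ft_force: [1.9, -0.6, 1.0]
gripper_width: 0.0008
gripper_force: 0.8
```

```bash
python3 - <<'E'
from h import *
to([.435,-.157,.056],-.031)
p=camera("side"); cv2.imwrite("pics/side3.png",cv2.resize(p["pixels"][190:370,220:460],None,fx=3,fy=3))
E
```

```text
t 9.05 pos [ 0.5165 -0.159   0.0576] F [ 1.9 -0.6  1. ] w 0.000791150808158709 shift [-0.0815  0.0005  0.0015] yaw -0.0312 rz -0.0002 tilt z [ 1.6e-03 -6.0e-04 -1.0e+00]
```

View pics/side3.png

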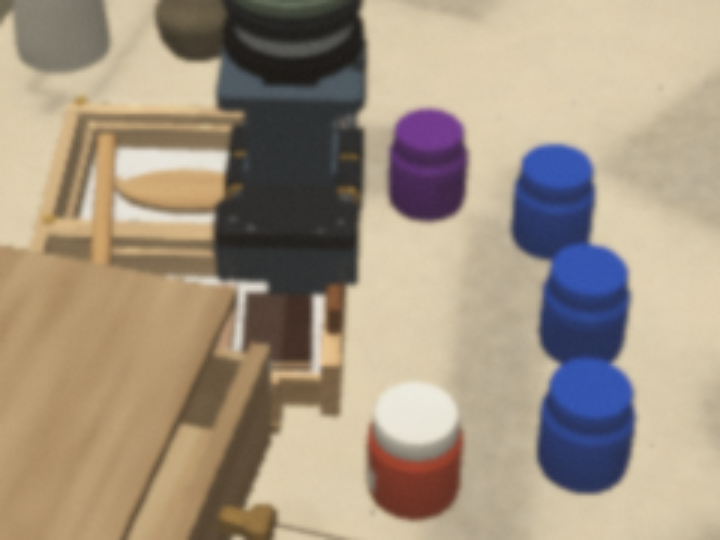

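Emit:
{"op": "step_arm", "data": {"series": "-0.008 0 0 0 0 0 0; -0.017 0 0 0 0 0 0; -0.026 0 0 0 0 0 0; -0.035 0 0 0 0 0 0; -0.044 0 0 0 0 0 0"}}

```text
time_s: 9.6
tool_pos: [0.4716, -0.1574, 0.057]
eef_rot: [1.0, -0.016, -0.0, -0.0]
ft_force: [2.0, 0.3, 1.6]
gripper_width: 0.0
gripper_force: 0.9
```

Emit:
{"op": "step_arm", "data": {"series": "-0.008 0 0 0 0 0 0; -0.016 0 0 0 0 0 0; -0.023 0 0 0 0 0 0; -0.029 0 0 0 0 0 0; -0.034 0 0 0 0 0 0"}}

```text
time_s: 10.1
tool_pos: [0.4389, -0.1565, 0.057]
eef_rot: [1.0, -0.016, 0.001, 0.0]
ft_force: [9.9, 3.7, -4.8]
gripper_width: 0.0002
gripper_force: 4.9
```

Emit:
{"op": "step_arm", "data": {"series": "-0.003 0 0 0 0 0 0; -0.005 0 0 0 0 0 0; -0.005 0 0 0 0 0 0"}}

```text
time_s: 10.4
tool_pos: [0.4389, -0.1568, 0.0576]
eef_rot: [1.0, -0.017, 0.006, 0.001]
ft_force: [12.5, 3.0, -7.2]
gripper_width: 0.0005
gripper_force: 6.3
```

Emit:
{"op": "step_arm", "data": {"series": "0.01 0 0 0 0 0 0; 0.02 0 0 0 0 0 0; 0.02 0 -0.04 0 0 0 0; 0.02 0 -0.085 0 0 0 0; 0.02 0 -0.13 0 0 0 0"}}

```text
time_s: 10.9
tool_pos: [0.4527, -0.1569, 0.1878]
eef_rot: [1.0, -0.015, -0.002, -0.0]
ft_force: [0.8, -1.2, -1.0]
gripper_width: 0.0005
gripper_force: 0.0
```

Emit:
{"op": "step_arm", "data": {"series": "0 0.04 -0.01 0 0 0 0; 0 0.085 -0.01 0 0 0 0; 0 0.13 -0.01 0 0 0 0; 0 0.17 -0.01 0 0 0 0; 0 0.18 -0.01 0 0 0 0"}}

```text
time_s: 11.4
tool_pos: [0.4472, -0.3405, 0.1963]
eef_rot: [1.0, -0.017, -0.001, 0.001]
ft_force: [-0.1, 0.3, 0.3]
gripper_width: 0.0006
gripper_force: 0.0
```

```bash
python3 - <<'E'
from h import *
to([.435,-.157,.056],-.031)
p=camera("top"); cv2.imwrite("pics/top2.png",p["pixels"])
P=pts(p,np.ones((480,640),bool))
c=P[(P[:,2]>.066)&(P[:,2]<.08)&(P[:,0]>.39)&(P[:,0]<.46)&(P[:,1]>-.2)&(P[:,1]<-.1)]; print("lipL",c.mean(0))
c=P[(P[:,2]>.066)&(P[:,2]<.08)&(P[:,0]>.49)&(P[:,0]<.54)&(P[:,1]>-.345)&(P[:,1]<-.255)]; print("lipR",c.mean(0))
for n in("glaze_jar","latch_tab"):
  for m in masks_of(n,p):
    Q=pts(p,m["region"]); print(n,m["p"],m["centre"],np.percentile(Q,2,0).round(3),np.percentile(Q,98,0).round(3))
E
```

```text
t 11.4 pos [ 0.4472 -0.3405  0.1963] F [-0.1  0.3  0.3] w 0.0006268590600102769 shift [-0.0183 -0.1831  0.1401] yaw -0.0344 rz -0.0034 tilt z [-0.0016 -0.0011 -1.    ]
lipL [ 0.41483307 -0.15292835  0.07034423]
lipR [ 0.51349079 -0.26068826  0.07044059]
glaze_jar 0.96 [180.7, 288.5] [ 0.422 -0.082  0.003] [ 0.47  -0.036  0.064]
glaze_jar 0.77 [254.5, 354.0] [ 0.323 -0.199  0.012] [ 0.357 -0.174  0.064]
glaze_jar 0.62 [302.6, 341.6] [ 0.328 -0.294  0.028] [ 0.374 -0.248  0.065]
glaze_jar 0.61 [188.1, 343.3] [ 0.327 -0.102  0.001] [ 0.374 -0.055  0.064]
glaze_jar 0.5 [321.7, 313.5] [ 0.407 -0.312  0.043] [ 0.407 -0.307  0.046]
latch_tab 0.51 [280.4, 255.6] [ 0.495 -0.237  0.035] [ 0.505 -0.221  0.047]
```

View pics/top2.png

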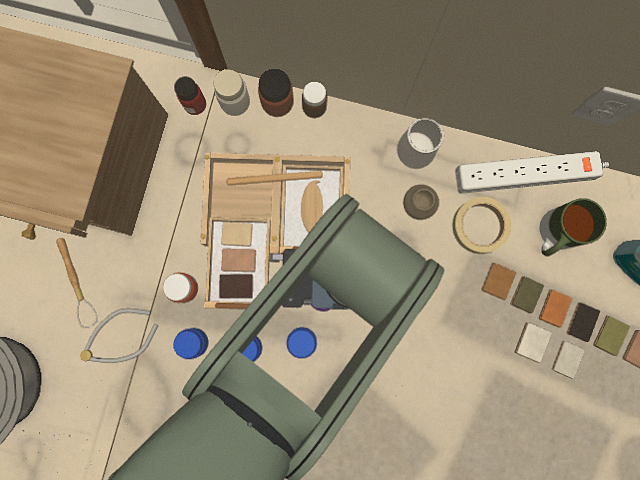

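The tile tray is out (pixels 238, 262) and its lip has moved about 99 mm, to the stop. The jar stands upright to its left (180, 288), and everything else is where it was.

```bash
python3 -c "
from rig import finish_job
print(finish_job())"
```

```text
the job is handed in; nothing more can be done
None
```

The tile tray is drawn out to its stop, with the glaze jar slid clear to the left and the latch pushed fully towards the other tray; the job is handed in, but no verdict came back.

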